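Move the push-fit filter to the blue water line

TASK

Take the white filter capsule off the orange stand's tube by pressing its yellow release ring in while you pull, and slide it onto the blue stand's tube until you feel the stop; seat it there with a steady push of 10 to 15 N for about half a second (never more than 25 N), then let go, so that it is locked with the ring sprung right out again. Never drag at the joint while it is locked, do not drop the filter, and leave the other things on the table where they are.

Things in the scene. Friction and masses are not known exactly. Their poses are not given: they have to be found in the camera images.
- filter_center (a point): middle of the white filter capsule, on its axis; the loose thing to move (about 170 g). Own +x runs along the axis, away from the stand; roll about x is free and does not matter. The capsule is 44 mm across and reaches 19.5 mm to either side of this point along x; the +x end is a flat flange 52 mm across. Fingers can pinch along x between this end and the yellow ring at the -x end.
- filter_ring (a point): centre of the yellow release ring's front face (the face towards the stand) when the ring is out, 30.5 mm to -x of the filter's middle; it does not follow the ring. Ring: 52 mm across, 6 mm thick, hole 17 mm. Ring face to far end of capsule: 50 mm out, 45 mm pressed in. A finger fits between ring and stand (36 mm or more free), above the tube.
- filter_stop (a point): stop at the bottom of the filter's bore (16 mm wide), 7.5 mm to +x of its middle, 38 mm from the ring's front face. It meets the tube's end when the filter is fully home. Jaws in the bore lock in a groove of the tube if home to within 2 mm and the ring is let out; the locked joint has 2 to 3 mm of end play and cannot be pulled off until the ring is pressed.
- ring (a joint): travel of the yellow release ring in m: 0 = out (locked), 0.005 = pressed fully in, towards the capsule (unlocked from 0.0045 on; the filter then slides freely). A spring pushes it out: 3 N when out, 9 N fully in. If the filter is short of home when let go, the jaws ride on the tube and the ring stays part way in.
- orange_stand: orange stand, fixed: white block 40 x 60 x 115 mm on a grey foot 100 x 80 x 12 mm, with one orange cap 44 x 64 mm (top 124 mm high) and one orange disc (34 mm across, 6 mm thick) on its face round the foot of a steel tube. Origin on the table under the block's centre, z up, +x the way the tube points (level).
- orange_stand_port (a point): foot of the orange stand's steel tube: on the tube's axis, in the block's face, 85 mm above the table; +x runs along the tube, which is rigid, 14 mm across and narrows to 8 mm over the last 6 mm. It stands 83 mm out of the face. At the start the filter is locked on it, its middle about 75 mm out.
- blue_stand: blue stand, fixed: white block 40 x 60 x 115 mm on a grey foot 100 x 80 x 12 mm, with one blue cap 44 x 64 mm (top 124 mm high) and one blue disc (34 mm across, 6 mm thick) on its face round the foot of a steel tube. Origin on the table under the block's centre, z up, +x the way the tube points (level).
- blue_stand_port (a point): foot of the blue stand's steel tube: on the tube's axis, in the block's face, 85 mm above the table; +x runs along the tube, which is rigid, 14 mm across and narrows to 8 mm over the last 6 mm. How far it stands out of the face is not known: 80 to 100 mm, so home must be felt as a firm stop; the filter's middle is then 72 to 93 mm out.
- grey_stand: grey stand, fixed: white block 40 x 60 x 115 mm on a grey foot 100 x 80 x 12 mm, with one grey cap 44 x 64 mm (top 124 mm high) and one grey disc (34 mm across, 6 mm thick) on its face round the foot of a steel tube. Origin on the table under the block's centre, z up, +x the way the tube points (level). Its bare tube (as on the blue stand) is not used.
- tube_rack: blue rack 90 x 130 x 26 mm with small capped tubes (36 mm high in all); a bystander. Origin under its centre
- waste_bin: blue square waste bin 160 x 180 x 205 mm; a bystander. Origin under its centre
- tissue_roll: white tissue roll standing up, 110 mm across, 100 mm high; a bystander. Origin under its centre
- phone: black telephone 150 x 72 x 9 mm lying flat; a bystander. Origin under its centre
- slide_tray: white tray of slides 120 x 200 x 16 mm; a bystander. Origin under its centre
- screw_jar: small amber jar with red cap, 36 mm across, 38 mm high; a bystander. Origin under its centre
- spanner: small spanner 140 mm long lying flat; a bystander. Origin under its middle

How it is judged:
By the outcome, as a careful person would: the job done as asked, in the order asked, and still so for the second after the job is handed in, with the robot touching nothing.
It also fails if it takes over 51 s, if anything falls off the work surface, if the arm or the gripper's body presses on something with over 40 N, if the wrist force passes 120 N, or if a joint passes its speed limit or range.

ROBOT

A 6-joint arm with a two-finger parallel gripper is mounted at the origin on the work surface. World frame = base frame: x ahead of the robot, y to its left, z up, the work surface at z = 0. Lengths are in mm, angles in rad, forces in N, time in s.
With the tool pointing down it reaches from about 400 to 925 mm from the base axis. Payload 12.5 kg.
Tool frame: the origin (TCP) lies between the finger pads; the fingertips stand 14 mm ahead of it and the grasp point (between the pads) lies 5 mm behind it; x points along the fingers, y is the direction in which the jaws open and shut, and the axes are right-handed (so a half turn about x gives the same grasp; the last joint's range is limited). The gripper opens to 95 mm and grips with 3 to 60 N. Pads are 20 mm wide; open, the fingers measure 119 mm over their backs; the gripper's body (75 mm by 180 mm) begins 59 mm behind the grasp point.
Start: joints at [-1.446, 0.491, 1.559, -0, 1.092, -0.106], TCP at [142.995, -608.439, 228.661] pointing down, gripper open.
Joint ranges: [-3.1, 3.1], [-0.84, 2.19], [0.05, 2.79], [-1.13, 4.28], [0.06, 2.93], [-2.69, 2.69]. Speed limits (rad/s): [2.22, 2.22, 2.79, 3.14, 3.14, 3.14].

INTERFACE

Orientations are given as [roll, pitch, yaw] about the fixed x, y, z axes, in that order (R = Rz(yaw) Ry(pitch) Rx(roll)).
In Python, from cell import env, cams gives the robot as it stands.
- The arm moves only by the tool carry_out, never from a script. Its arguments are lists of equal length, an entry for each row: "grip": the closure, from -1 (fully open) to 1 (shut); "linear": the shift along the tool's x, y, z scaled (see below), a list of three; "turn": the turn about the tool's x scaled (see below). In form: {"grip": [grip, ...], "linear": [[tx, ty, tz], ...], "turn": [turn, ...]}. A call has 1 to 5 rows; each row shifts and turns the commanded pose from where the row before left it, along the tool's axes as they then stand; what a row does not reach is not made up. The controller multiplies each number of a shift by 0.5 m and each number of a turn by 180 degrees. A row lasts 1/10 s, in which the tool goes at most 50 mm and 8.59 degrees, less where a joint would pass 70% of its speed; a pose out of reach is approached as far as the arm can. A call with a number of a shift or a turn outside -1 to 1 is refused whole. A call with a gripper value outside its range is refused whole. The fingers move at their own pace and stop on an object; the grip force is fixed at half the most. Time passes only in rows, so rows that do not move let the fingers close. It gives the time, the measured TCP pose, the force and the opening at its end, in the units of the state.
- env.state(): the state, without advancing time (a new reading comes with each control period).
- cams.read_camera(name): name is "scene" or "side" or "wrist"; returns the picture (400x640x3 uint8, blue, green, red); there is no depth.
- cams.camera_info(name): a dict with "fx", "fy", "cx", "cy" (pixels), "dist" ([k1, k2, p1, p2, k3] as OpenCV has them; the pictures are not rectified), "view" (4x4, takes a point from world to camera coordinates). Camera axes: x right, y down, z forward; pixel columns grow to the right and rows downward; lengths in mm; the calibration is good to about 2 mm. A picture is of the moment at which its call begins: read the wrist's pose just before it. camera_info takes no time and is no camera call; for the wrist camera it gives the pose at the moment of the call.
- env.job_done(): hands the job in, once; it reports no verdict.
The state is a dict: "t": time; "joints": joint angles; "qvel": joint speeds; "tau": joint torques, N m; "eef_pos": TCP position; "tcp_rot": TCP orientation; "ft_force": force on the tool from outside, world axes, zero at the start; "moment": the same for the moment, N m; "opening": opening from 0.0 (shut) to 1.0 (fully open).
Only numpy, scipy, OpenCV 4.12 (cv2) and the standard library are available. Lean on these libraries where they do the work, as an engineer would, in place of code of your own. Each camera call takes 0.05 s, during which the arm holds its last target. There are 200 camera calls.

## Working session

There is one attempt and no reset: what is moved stays moved. The work goes in short steps, Python scripts to look and compute and a tool call to move; the robot and the scene stay as the last step left them, time stands still between calls to the robot, and variables do not carry over. Pictures are saved under pics/ and viewed, about 8 in all and at most 12, crops included, and the job is handed in when it is done.

Besides the shell and the picture viewer there is one more tool, called after "Emit:" as name(argument=value, ...), one argument or row to a line, values as JSON. carry_out: Moves the arm, as the interface text tells. Shifts and turns lie within -1 to 1; 1 stands for 0.5 m of shift or 180 degrees of turn. Its arguments: {"type":"object","properties":{"grip":{"type":"array"},"linear":{"type":"array"},"turn":{"type":"array"}},"required":["grip","linear","turn"]}

```bash
ls; mkdir -p pics
python3 - <<'E'
from cell import env,cams
import cv2,numpy as np
print(env.state())
a=[]
for n in("scene","side","wrist"):
    i=cams.camera_info(n);im=cams.read_camera(n);cv2.imwrite(f"pics/{n}0.png",im);a.append(im)
    print(n,i)
E
```

```text
pics
{'t': 0.0, 'joints': array([-1.44559654e+00,  4.91554803e-01,  1.55945165e+00, -4.81427303e-07,
        1.09167674e+00, -1.05621550e-01]), 'qvel': array([ 0.00025438,  0.00011335, -0.00026446,  0.00140814, -0.00039525,
       -0.00185969]), 'tau': array([-3.87632845e-04, -6.12645864e+01, -2.58184004e+01,  6.91613881e-02,
        4.81963798e-02, -9.89821251e-05]), 'eef_pos': array([ 142.96652554, -608.19891693,  228.06393199]), 'tcp_rot': array([-1.67602635,  1.56970579,  1.69638787]), 'ft_force': array([-0.41209459,  0.46807605, -0.91181458]), 'moment': array([ 0.00301383, -0.01280836,  0.03583994]), 'opening': 1.0002334406753246}
scene {'fx': 489.91753963843826, 'fy': 489.91753963843826, 'cx': 316.28430730038247, 'cy': 197.48318346685636, 'dist': array([-0.11077666,  0.        ,  0.        ,  0.        ,  0.        ]), 'view': array([[-6.13070313e-01,  7.90002982e-01, -6.33080775e-03,
         3.24569229e+02],
       [ 5.58918531e-01,  4.28049295e-01, -7.10199885e-01,
        -3.19736228e+02],
       [-5.58350129e-01, -4.38940872e-01, -7.03971622e-01,
         1.77573533e+03],

[... 457 characters left out ...]
  [ 6.94131221e-02,  6.60247204e-01, -7.47833837e-01,
         1.45274540e+03],
       [ 0.00000000e+00,  0.00000000e+00,  0.00000000e+00,
         1.00000000e+00]])}
wrist {'fx': 310.8018956276275, 'fy': 310.8018956276275, 'cx': 318.583681453714, 'cy': 196.08089325953267, 'dist': array([0.01003586, 0.        , 0.        , 0.        , 0.        ]), 'view': array([[ 2.28749765e-01, -9.73485221e-01, -2.63746659e-04,
        -6.25579339e+02],
       [-9.44673257e-01, -2.22044934e-01,  2.41430083e-01,
        -2.69656373e+01],
       [-2.35087181e-01, -5.49779203e-02, -9.70418181e-01,
         3.88961588e+02],
       [ 0.00000000e+00,  0.00000000e+00,  0.00000000e+00,
         1.00000000e+00]])}
```

View pics/scene0.png

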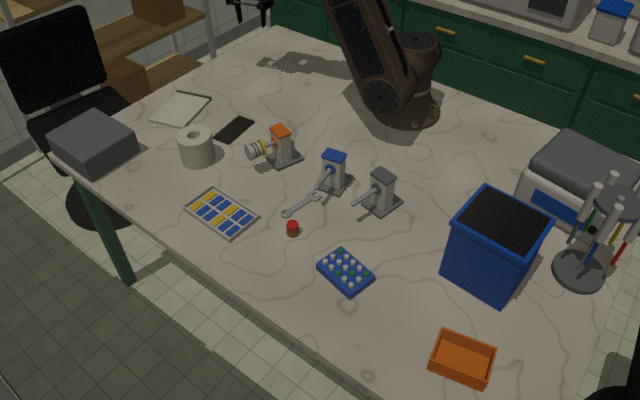

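View pics/side0.png

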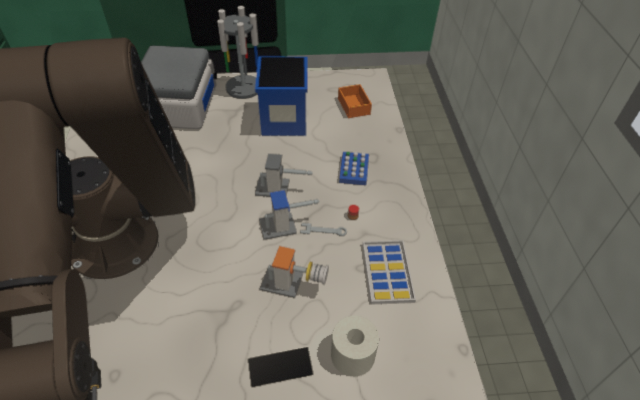

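Scene: orange cap ~(280,131) with the filter at (258,150), blue cap (334,156), and the grey stand at (382,178). Side: orange cap (285,258), filter (318,272), blue cap (280,200) with its tube tip at (318,203). I'll triangulate roughly, then look from above with the wrist camera.

```bash
cat > h.py <<'E'
import cv2,numpy as np
def K(i): return np.array([[i['fx'],0,i['cx']],[0,i['fy'],i['cy']],[0,0,1]])
def ray(i,uv):
    p=cv2.undistortPoints(np.array([[uv]],float),K(i),i['dist'])[0,0]
    V=i['view'];R=V[:3,:3];d=R.T@np.array([p[0],p[1],1]);return -R.T@V[:3,3],d/np.linalg.norm(d)
def plane(i,uv,z):
    o,d=ray(i,uv);return o+d*(z-o[2])/d[2]
def tri(rs):
    A=sum(np.eye(3)-np.outer(d,d) for o,d in rs);b=sum((np.eye(3)-np.outer(d,d))@o for o,d in rs)
    X=np.linalg.solve(A,b);return X,[round(float(np.linalg.norm(np.cross(d,X-o))),1) for o,d in rs]
def proj(i,P):
    V=i['view'];return cv2.projectPoints(np.array([P],float),cv2.Rodrigues(V[:3,:3])[0],V[:3,3],K(i),i['dist'])[0][0,0]
def mask(im,lo,hi,box):
    h=cv2.cvtColor(im,cv2.COLOR_BGR2HSV);m=cv2.inRange(h,lo,hi);z=np.zeros_like(m);x0,y0,x1,y1=box;z[y0:y1,x0:x1]=m[y0:y1,x0:x1]
    return z
def cen(m):
    n,l,s,c=cv2.connectedComponentsWithStats(m);k=1+np.argmax(s[1:,4]);return c[k],s[k]
E
python3 - <<'E'
from cell import env,cams
from h import *
O=((3,130,90),(17,255,255));B=((105,130,60),(125,255,255));Y=((20,100,80),(35,255,255))
I={n:cams.camera_info(n) for n in("scene","side")};im={n:cv2.imread(f"pics/{n}0.png") for n in I}
bx=dict(orange=dict(scene=(262,118,295,142),side=(270,240,300,275)),blue=dict(scene=(315,142,352,172),side=(265,185,295,212)),ring=dict(scene=(245,135,285,165),side=(300,255,330,290)))
for k,c in(("orange",O),("blue",B),("ring",Y)):
    r=[]
    for n in I:
        u,s=cen(mask(im[n],*c,bx[k][n]));r.append(ray(I[n],u));print(k,n,u.round(1),s)
    print(tri(r))
print("filter",tri([ray(I["scene"],(254,151)),ray(I["side"],(319,272))]))
print("btip",tri([ray(I["scene"],(314,192)),ray(I["side"],(318,203))]))
for n,b in(("scene",(230,110,370,220)),("side",(250,170,350,300))):
    cv2.imwrite(f"pics/c_{n}.png",cv2.resize(im[n][b[1]:b[3],b[0]:b[2]],None,fx=4,fy=4,interpolation=cv2.INTER_CUBIC))
E
```

```text
orange scene [279.6 130.4] [269 123  22  16 213]
orange side [283.8 258.7] [272 247  22  26 380]
(array([ 489.28562265, -174.29326325,  117.93033509]), [1.6, 1.6])
blue scene [333.5 155.1] [322 148  24  16 235]
blue side [278.9 199.6] [271 191  17  18 229]
(array([484.28484644,  28.81702021, 119.99700855]), [0.3, 0.3])
ring scene [261.9 145.9] [257 139   9  17  63]
ring side [308.2 270.5] [306 262   6  19  64]
(array([ 551.03260772, -194.50559867,   86.96530632]), [1.6, 1.6])
filter (array([ 579.81101477, -199.76205717,   83.75462808]), [0.5, 0.5])
btip (array([599.41866657,  48.58677721,  73.48687197]), [1.6, 1.6])
```

```bash
cat >> h.py <<'E'
from scipy.spatial.transform import Rotation as Rn
def toolR(s): return Rn.from_euler('xyz',s['tcp_rot']).as_matrix()
def go(s,P,axis):
    "tool shift (mm and scaled) to reach P; turn to bring tool y onto +-axis (deg angle in plane)"
    R=toolR(s);d=R.T@(np.array(P)-s['eef_pos'])
    a=np.radians(axis);v=R.T@np.array([np.cos(a),np.sin(a),0]);t=np.degrees(np.arctan2(v[2],v[1]))
    t=(t+90)%180-90
    print("pos",s['eef_pos'].round(1),"tooly",R[:,1].round(3),"toolz",R[:,2].round(3));print("d mm",d.round(1),"scaled",(d/500).round(4),"turn",round(t,2),"sc",round(t/180,4))
E
python3 - <<'E'
from cell import env,cams
from h import *
s=env.state();i=cams.camera_info("wrist");V=i['view']
print("campos",-V[:3,:3].T@V[:3,3]); R=toolR(s);print("cam in tool",R.T@(-V[:3,:3].T@V[:3,3]-s['eef_pos']),"\n",(V[:3,:3]@R).round(3))
go(s,(575,-195,235),-15.7)
go(s,(575,-195,235),10)
E
```

```text
campos [ 209.06894606 -593.60808747  383.88039014]
cam in tool [-155.62456112    0.73109127  -67.71155678] 
 [[-0.001  1.     0.   ]
 [-0.242 -0.     0.97 ]
 [ 0.97   0.001  0.242]]
pos [ 143.  -608.3  228.3] tooly [ 0.229 -0.973 -0.001] toolz [-0.973 -0.229 -0.   ]
d mm [  -6.5 -303.5 -515.1] scaled [-0.0129 -0.6069 -1.0302] turn -61.07 sc -0.3393
pos [ 143.  -608.3  228.3] tooly [ 0.229 -0.973 -0.001] toolz [-0.973 -0.229 -0.   ]
d mm [  -6.5 -303.5 -515.1] scaled [-0.0129 -0.6069 -1.0302] turn -86.77 sc -0.4821
```

Emit:
carry_out(
  grip=[-1,-1,-1,-1,-1],
  linear=[
    [0,0,0],
    [0,0,0],
    [0,0,0],
    [0,0,0],
    [0,0,0],
  ],
  turn=[-0.0424,-0.0424,-0.0424,-0.0424,-0.0424],
)

```text
t: 0.65
eef_pos: [143.0, -608.3, 228.4]
tcp_rot: [-2.302, 1.57, 1.742]
ft_force: [0.5, 0.4, 0.8]
opening: 1.0
```

Emit:
carry_out(
  grip=[-1,-1,-1,-1,-1],
  linear=[
    [0,0,0],
    [0,0,0],
    [0,0,0],
    [-0.001,0.0468,-0.0791],
    [-0.001,0.0468,-0.0791],
  ],
  turn=[-0.0424,-0.0424,-0.0424,0,0],
)

```text
t: 1.15
eef_pos: [209.5, -544.4, 229.0]
tcp_rot: [-2.681, 1.57, 1.755]
ft_force: [0.3, -0.8, -0.2]
opening: 1.001
```

Emit:
carry_out(
  grip=[-1,-1,-1,-1,-1],
  linear=[
    [-0.001,0.0468,-0.0791],
    [-0.001,0.0468,-0.0791],
    [-0.001,0.0468,-0.0791],
    [-0.001,0.0468,-0.0791],
    [-0.001,0.0468,-0.0791],
  ],
  turn=[0,0,0,0,0],
)

```text
t: 1.65
eef_pos: [376.7, -384.8, 232.1]
tcp_rot: [-2.243, 1.571, 2.195]
ft_force: [-0.6, -0.7, 0.4]
opening: 1.002
```

Emit:
carry_out(
  grip=[-1,-1,-1,-1,-1],
  linear=[
    [-0.001,0.0468,-0.0791],
    [-0.001,0.0468,-0.0791],
    [-0.001,0.0468,-0.0791],
    [-0.001,0.0468,-0.0791],
    [-0.001,0.0468,-0.0791],
  ],
  turn=[0,0,0,0,0],
)

```text
t: 2.15
eef_pos: [543.0, -226.0, 234.6]
tcp_rot: [-1.133, 1.571, -2.978]
ft_force: [0.4, -0.1, -0.6]
opening: 1.0
```

Emit:
carry_out(
  grip=[-1,-1,-1],
  linear=[
    [-0.001,0.0468,-0.0791],
    [0,0,0],
    [0,0,0],
  ],
  turn=[0,0,0],
)

```text
t: 2.45
eef_pos: [575.3, -195.1, 234.6]
tcp_rot: [-1.443, 1.57, 2.997]
ft_force: [-0.9, 0.6, 0.1]
opening: 1.001
```

Run:
```python
from cell import env,cams
from h import *
import pickle
s=env.state();i=cams.camera_info("wrist");im=cams.read_camera("wrist");cv2.imwrite("pics/w1.png",im);pickle.dump((s,i),open("w1.pkl","wb"))
go(s,(575,-195,235),-15.7)
```

```text
pos [ 575.3 -195.1  234.6] tooly [ 0.963 -0.269 -0.001] toolz [-0.269 -0.963  0.   ]
d mm [-0.4 -0.3 -0. ] scaled [-0.0008 -0.0006 -0.0001] turn 0.1 sc 0.0005
```

View pics/w1.png

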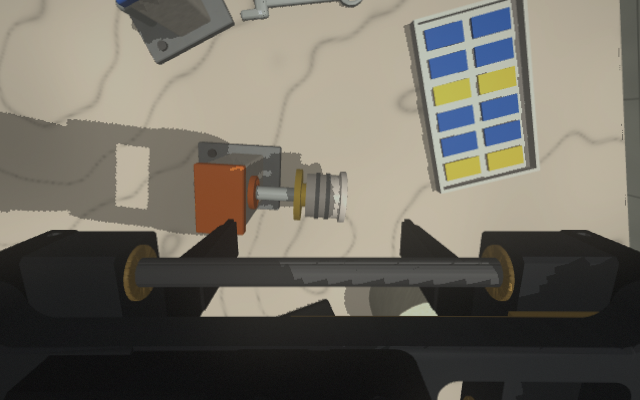

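Wrist view: orange cap at (220,198), disc at (252,191), ring at (299,195), and flange at (343,196). The fingers straddle the filter at columns 235–405. I'll lower for a closer second view.

Emit:
carry_out(
  grip=[-1,-1,-1,-1],
  linear=[
    [0.07,0,0.02],
    [0.06,0,0.02],
    [0,0,0],
    [0,0,0],
  ],
  turn=[0,0,0,0],
)

```text
t: 2.9
eef_pos: [569.3, -216.1, 170.7]
tcp_rot: [-1.614, 1.57, 2.822]
ft_force: [1.0, -0.1, 0.2]
opening: 0.999
```

Run:
```python
from cell import env,cams
from h import *
import pickle
s=env.state();i=cams.camera_info("wrist");im=cams.read_camera("wrist");cv2.imwrite("pics/w2.png",im);pickle.dump((s,i),open("w2.pkl","wb"))
print(s['eef_pos'])
c=im[120:240,160:440];cv2.imwrite("pics/w2c.png",cv2.resize(c,None,fx=2.8,fy=2.8,interpolation=cv2.INTER_CUBIC))
```

```text
[ 569.25815765 -216.13681556  170.70383522]
```

View pics/w2c.png

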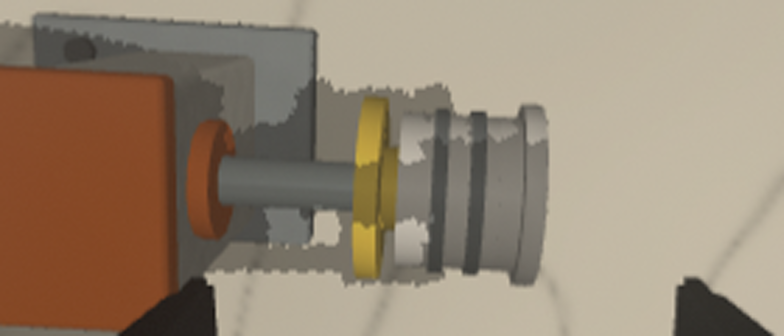

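Crop (×2.8, offset (160,120)): the ring spans rows 97–278 with its left edge at ~353. The flange's right edge is at ~548, rows 105–284. The disc centre is at (210,180). The axis tilts about 2° to the tool.

Run:
```python
from h import *
import pickle
Y=((20,110,50),(34,255,255))
def axis(i,a,b):
    o,d1=ray(i,a);_,d2=ray(i,b);d=d1+d2;return o,d/np.linalg.norm(d)
out={}
for n,box,ob in(("w1",(290,160,312,230),(246,170,262,215)),("w2",(282,150,303,225),(225,160,245,208))):
    s,i=pickle.load(open(n+".pkl","rb"));im=cv2.imread(f"pics/{n}.png")
    m=mask(im,*Y,box);ys,xs=np.nonzero(m);r0,r1=ys.min(),ys.max()+1
    cm=[[xs[ys==r].min(),xs[ys==r].max()] for r in range(ys.min(),ys.max()+1,6)]
    print(n,"ring rows",r0,r1,"cols",xs.min(),xs.max()+1,cm)
    cx=np.median(xs)
    m2=mask(im,(3,130,60),(17,255,255),ob);y2,x2=np.nonzero(m2);print("disc",x2.min(),x2.max()+1,y2.min(),y2.max()+1)
    g=cv2.cvtColor(im,cv2.COLOR_BGR2GRAY)
    for r in (185,195,205):print("flange row",r,g[r,335:365].astype(int))
    out[n]=(s,i,axis(i,(cx+.5,r0),(cx+.5,r1)))
    o,d=out[n][2];print("ring axis pt z85",plane(i,proj(i,o+d*200),85))
    print("ring face top z111",plane(i,(xs.min(),(r0+r1)/2),111))
print(tri([out[k][2] for k in out]))
s,i,_=out["w2"]
f=lambda u,v:(160+u/2.8,120+v/2.8)
o,d=axis(i,f(535,105),f(535,284));F=o+d*(85-o[2])/d[2]
o,d=axis(i,f(210,119),f(210,239));D=o+d*(85-o[2])/d[2]
print("flange",F,"disc",D,"ang",np.degrees(np.arctan2(*(F-D)[1::-1])), "right z111",plane(i,f(548,190),111))
```

```text
w1 ring rows 170 220 cols 294 306 [[np.int64(296), np.int64(302)], [np.int64(296), np.int64(302)], [np.int64(295), np.int64(302)], [np.int64(294), np.int64(305)], [np.int64(294), np.int64(305)], [np.int64(294), np.int64(304)], [np.int64(294), np.int64(301)], [np.int64(294), np.int64(300)], [np.int64(294), np.int64(299)]]
disc 247 259 176 209
flange row 185 [166 167 166 167 144 118 124 170 173 172 171 170 175 181 180 181 180 180
 181 181 181 181 181 181 181 181 181 181 182 182]
flange row 195 [191 191 192 192 191 111 168 189 191 190 190 190 171 180 181 181 181 181
 181 181 181 182 181 181 181 182 182 183 182 183]
flange row 205 [185 186 185 155 119 139 182 187 189 190 191 178 181 181 181 181 181 181
 182 181 182 182 183 182 182 182 182 182 182 182]
ring axis pt z85 [ 555.0072695 -197.8353507   85.       ]
ring face top z111 [ 553.44382401 -190.7687827   111.        ]
w2 ring rows 155 219 cols 286 302 [[np.int64(290), np.int64(297)], [np.int64(289), np.int64(298)], [np.int64(288), np.int64(298)], [np.int64(287), np.int64(301)], [np.int64(287), np.int64(301)], [np.int64(286), np.int64(3
[... 270 characters left out ...]
 126
 125 125 136 180 184 184 183 184 184 184 183 185]
flange row 195 [123 124 124 124 124 123 124 123 123 124 124 102 115 122 123 125 124 125
 125 123 148 181 184 183 184 184 184 184 184 184]
flange row 205 [116 116 111 115 115 115 116 116 116 116  96 108 116 118 118 119 119 120
 119 163 182 184 183 184 184 183 184 184 184 185]
ring axis pt z85 [ 554.5289991  -197.31823288   85.        ]
ring face top z111 [ 553.07196018 -190.92942008  111.        ]
(array([ 557.39119201, -193.60604396,  104.54626069]), [0.1, 0.1])
flange [ 598.04360439 -211.70876561   85.        ] disc [ 510.67615501 -182.27697322   85.        ] ang -18.617315687306384 right z111 [ 600.46980392 -205.00311005  111.        ]
```

Run:
```python
from cell import env
from h import *
go(env.state(),(574.4,-203.9,111),-18.5)
```

```text
pos [ 569.8 -215.9  171.5] tooly [ 0.962 -0.272  0.001] toolz [-0.272 -0.962  0.   ]
d mm [ 60.5   1.1 -12.8] scaled [ 0.121   0.0021 -0.0257] turn 2.71 sc 0.0151
```

Emit:
carry_out(
  grip=[-0.474,-0.474,-0.474,-0.474,-0.474],
  linear=[
    [0.02,0.0021,-0.0257],
    [0,0,0],
    [0,0,0],
    [0,0,0],
    [0,0,0],
  ],
  turn=[0,0.0151,0,0,0],
)

```text
t: 3.45
eef_pos: [574.4, -202.9, 160.5]
tcp_rot: [1.335, 1.57, -0.557]
ft_force: [-0.2, 0.4, -0.7]
opening: 0.739
```

Run:
```python
from cell import env,cams
from h import *
import pickle
s=env.state();i=cams.camera_info("wrist");im=cams.read_camera("wrist");cv2.imwrite("pics/w3.png",im)
print(s['opening']);go(s,(574.4,-203.9,111),-18.5)
cv2.imwrite("pics/w3c.png",cv2.resize(im[120:260,180:460],None,fx=2.8,fy=2.8,interpolation=cv2.INTER_CUBIC))
```

```text
0.7393724057727425
pos [ 574.4 -202.9  160.5] tooly [ 0.949 -0.315  0.001] toolz [-0.315 -0.949  0.   ]
d mm [49.5  0.3  1. ] scaled [0.099  0.0006 0.002 ] turn 0.13 sc 0.0007
```

View pics/w3c.png

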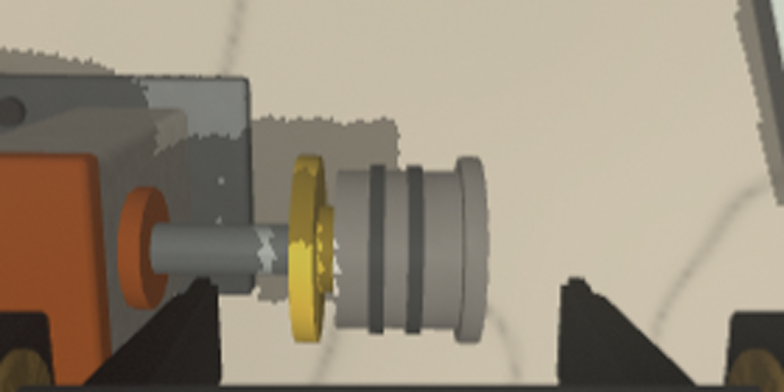

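The axis is now level in the picture. The finger gap (219–558) and the filter (289–489) share a centre at 389. Descending.

Emit:
carry_out(
  grip=[-0.474,-0.474,-0.474,-0.474],
  linear=[
    [0.05,0,0.002],
    [0.049,0,0],
    [0,0,0],
    [0,0,0],
  ],
  turn=[0,0,0,0],
)

```text
t: 3.9
eef_pos: [574.0, -204.2, 111.0]
tcp_rot: [-1.454, 1.57, 2.936]
ft_force: [-0.5, 0.6, 0.1]
opening: 0.735
```

Emit:
carry_out(
  grip=[-0.15,-0.15,-0.15,-0.13,-0.13],
  linear=[
    [0,0,0],
    [0,0,0],
    [0,0,0],
    [0,0,0],
    [0,0,0],
  ],
  turn=[0,0,0,0,0],
)

```text
t: 4.4
eef_pos: [573.9, -204.1, 110.9]
tcp_rot: [1.264, 1.57, -0.629]
ft_force: [0.1, -0.5, -0.4]
opening: 0.562
```

Run:
```python
from cell import env,cams
from h import *
s=env.state();print(s['opening']*95,s['ft_force'],s['moment'],"Faxis",toolR(s).T@s['ft_force']);go(s,(574.4,-203.9,111),-18.5)
im=cams.read_camera("wrist");cv2.imwrite("pics/w4c.png",cv2.resize(im[120:260,180:460],None,fx=2.8,fy=2.8,interpolation=cv2.INTER_CUBIC))
```

```text
53.367773370736955 [ 0.121728   -0.46658509 -0.39176508] [-0.03675489 -0.0694904  -0.04668125] Faxis [0.39191533 0.26287956 0.40409892]
pos [ 573.9 -204.1  110.9] tooly [ 0.949 -0.316  0.   ] toolz [-0.316 -0.949  0.   ]
d mm [-0.1  0.4 -0.3] scaled [-0.0003  0.0007 -0.0006] turn 0.06 sc 0.0004
```

View pics/w4c.png

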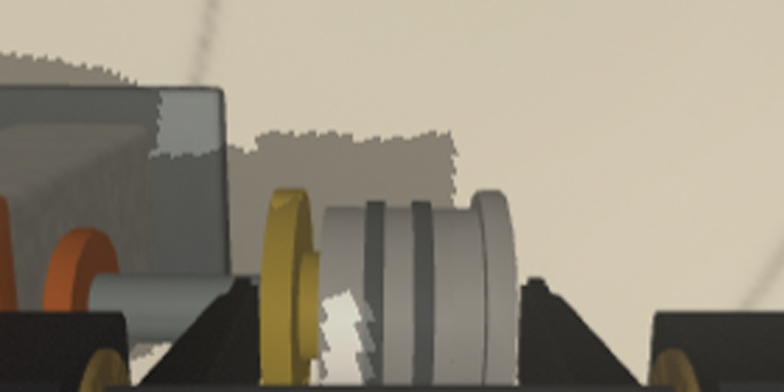

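Emit:
carry_out(
  grip=[-0.07,-0.07,-0.02,-0.02,-0.02],
  linear=[
    [0,0,0],
    [0,0,0],
    [0,0.0024,0],
    [0,0,0],
    [0,0,0],
  ],
  turn=[0,0,0,0,0],
)

```text
t: 4.95
eef_pos: [575.1, -204.5, 110.6]
tcp_rot: [1.207, 1.571, -0.685]
ft_force: [-0.2, 0.0, 0.8]
opening: 0.509
```

```bash
cat > st.py <<'E'
from cell import env
from h import *
s=env.state();print("w",round(s['opening']*95,2),"Ftool",(toolR(s).T@s['ft_force']).round(2),"M",(toolR(s).T@s['moment']).round(2),s['eef_pos'].round(2),"tooly",toolR(s)[:,1].round(3))
E
python3 st.py
```

```text
w 48.4 Ftool [-0.79 -0.24  0.07] M [-0.02 -0.02  0.12] [ 575.11 -204.49  110.65] tooly [ 0.949 -0.316  0.   ]
```

Emit:
carry_out(
  grip=[0.03,0.03,0.1,0.3,0.3],
  linear=[
    [0,0.0024,0],
    [0,0,0],
    [0,0.0012,0],
    [0,0,0],
    [0,0,0],
  ],
  turn=[0,0,0,0,0],
)

```text
t: 5.45
eef_pos: [576.8, -205.1, 110.7]
tcp_rot: [1.201, 1.57, -0.692]
ft_force: [-0.5, -0.2, 1.9]
opening: 0.469
```

```bash
python3 st.py
```

```text
w 44.58 Ftool [-1.91 -0.41  0.37] M [-0.01  0.01  0.07] [ 576.82 -205.07  110.74] tooly [ 0.949 -0.316  0.   ]
```

Squeezed to 44.6 mm with no axial force, so the ring is fully in. A gentle pull first.

Emit:
carry_out(
  grip=[0.3,0.3,0.3,0.3],
  linear=[
    [0,0.004,0],
    [0,0.004,0],
    [0,0.004,0],
    [0,0.004,0],
  ],
  turn=[0,0,0,0],
)

```text
t: 5.85
eef_pos: [584.3, -207.5, 110.6]
tcp_rot: [-1.352, 1.57, 3.038]
ft_force: [-2.5, 0.8, 4.5]
opening: 0.466
```

```bash
python3 st.py
```

```text
w 44.28 Ftool [-4.45 -2.67  0.03] M [-0.03 -0.03 -0.64] [ 584.35 -207.54  110.63] tooly [ 0.949 -0.316 -0.   ]
```

Emit:
carry_out(
  grip=[0.3,0.3,0.3,0.3,0.3],
  linear=[
    [-0.001,0.01,0],
    [0,0.012,0],
    [0,0.012,0],
    [0,0.012,0],
    [0,0.012,0],
  ],
  turn=[0,0,0,0,0],
)

```text
t: 6.35
eef_pos: [612.4, -216.9, 110.9]
tcp_rot: [-0.406, 1.571, -2.298]
ft_force: [-0.4, -0.6, -1.3]
opening: 0.468
```

Emit:
carry_out(
  grip=[0.3,0.3,0.3,0.3,0.3],
  linear=[
    [0,0.012,0],
    [0,0.012,0],
    [0,0.016,0],
    [0,0.02,0],
    [0,0,0],
  ],
  turn=[0,0,0,0,0],
)

```text
t: 6.85
eef_pos: [641.5, -226.6, 111.1]
tcp_rot: [1.367, 1.57, -0.525]
ft_force: [-0.4, 0.3, -1.1]
opening: 0.469
```

```bash
python3 st.py
python3 - <<'E'
from cell import env,cams
from h import *
im=cams.read_camera("wrist");cv2.imwrite("pics/w5c.png",cv2.resize(im[60:260,100:460],None,fx=2.2,fy=2.2,interpolation=cv2.INTER_CUBIC))
E
```

```text
w 44.54 Ftool [ 1.12 -0.45 -0.18] M [ 0.03 -0.01  0.05] [ 641.45 -226.63  111.05] tooly [ 0.949 -0.316  0.001]
```

View pics/w5c.png

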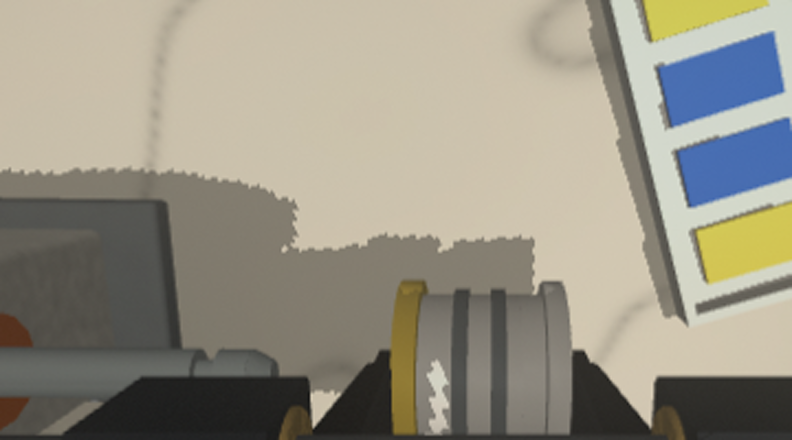

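The filter is free and held straight: tube tip at crop x=275, ring front at 395. Lifting and carrying it to a viewpoint beside the blue tube.

Emit:
carry_out(
  grip=[0.3,0.3,0.3,0.3,0.3],
  linear=[
    [-0.03,0.01,0],
    [-0.05,0,0],
    [-0.048,0,0],
    [0,0,0],
    [0,0,0],
  ],
  turn=[0,0,0,-0.0396,-0.0396],
)

```text
t: 7.4
eef_pos: [645.0, -227.7, 176.1]
tcp_rot: [1.151, 1.57, -0.488]
ft_force: [-0.4, 0.0, -1.6]
opening: 0.47
```

Emit:
carry_out(
  grip=[0.3,0.3,0.3,0.3,0.3],
  linear=[
    [0,0,0],
    [0,0,0],
    [0,-0.006,-0.03],
    [0,-0.006,-0.054],
    [0,-0.006,-0.054],
  ],
  turn=[-0.0396,-0.0396,0,0,0],
)

```text
t: 7.9
eef_pos: [623.0, -159.9, 174.9]
tcp_rot: [-2.25, 1.57, 2.633]
ft_force: [1.1, 0.5, -2.0]
opening: 0.468
```

Emit:
carry_out(
  grip=[0.3,0.3,0.3,0.3,0.3],
  linear=[
    [0,-0.006,-0.054],
    [0,-0.006,-0.054],
    [0,-0.006,-0.054],
    [0,-0.006,-0.054],
    [0,-0.006,-0.054],
  ],
  turn=[0,0,0,0,0],
)

```text
t: 8.4
eef_pos: [584.4, -29.2, 175.2]
tcp_rot: [-2.197, 1.571, 2.687]
ft_force: [0.2, 0.6, -1.7]
opening: 0.467
```

Emit:
carry_out(
  grip=[0.3,0.3,0.3],
  linear=[
    [0,0,-0.015],
    [0,0,0],
    [0,0,0],
  ],
  turn=[0,0,0],
)

```text
t: 8.7
eef_pos: [584.5, -24.0, 175.3]
tcp_rot: [0.805, 1.57, -0.592]
ft_force: [0.7, 0.4, -2.3]
opening: 0.47
```

```bash
python3 st.py
python3 - <<'E'
from cell import env,cams
from h import *
import pickle
s=env.state();i=cams.camera_info("wrist");im=cams.read_camera("wrist");cv2.imwrite("pics/w6.png",im);pickle.dump((s,i),open("w6.pkl","wb"))
E
```

```text
w 44.67 Ftool [ 2.33  0.8  -0.31] M [ 0.05 -0.04  0.12] [584.53 -24.03 175.26] tooly [0.985 0.174 0.   ]
```

View pics/w6.png

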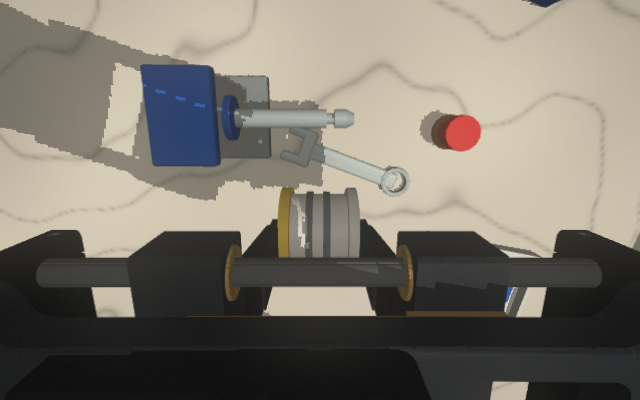

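The blue tube runs nearly along the image row, from its disc at (231,117) to its tip at (354,118). The filter sits straight in the jaws at (320,225).

```bash
cat > tube.py <<'E'
from h import *
import pickle,sys
def edges(n,cols,r0,r1,tipr=None):
    s,i=pickle.load(open(n+".pkl","rb"));im=cv2.imread(f"pics/{n}.png");g=cv2.GaussianBlur(cv2.cvtColor(im,cv2.COLOR_BGR2GRAY),(3,3),0).astype(float)
    P=[]
    for u in cols:
        d=np.diff(g[r0:r1,u]);k=np.argsort(-abs(d))[:4];P.append((u,sorted((k+r0+1).tolist()),d[k].round().tolist()))
    return s,i,g,P
if __name__=="__main__":
    s,i,g,P=edges("w6",range(250,334,10),98,138)
    for p in P:print(p)
    for r in range(114,123,2):print(r,g[r,325:365].round().astype(int).tolist())
E
python3 tube.py
```

```text
(250, [101, 117, 118, 127], [21.0, 19.0, -17.0, -17.0])
(260, [103, 109, 110, 127], [19.0, -18.0, -16.0, 15.0])
(270, [99, 100, 126, 127], [-22.0, -22.0, -17.0, -16.0])
(280, [101, 102, 111, 126], [-27.0, -26.0, 13.0, -12.0])
(290, [101, 102, 111, 126], [-26.0, -26.0, -14.0, 13.0])
(300, [103, 104, 105, 111], [-20.0, -16.0, 14.0, -13.0])
(310, [100, 101, 102, 111], [-26.0, -21.0, -14.0, 14.0])
(320, [108, 109, 112, 126], [-20.0, -11.0, 11.0, -11.0])
(330, [112, 113, 124, 125], [-23.0, 22.0, 21.0, -16.0])
114 [164, 158, 149, 145, 144, 143, 135, 123, 115, 125, 149, 164, 165, 164, 164, 164, 164, 164, 164, 164, 164, 163, 161, 160, 157, 153, 148, 144, 153, 176, 192, 195, 196, 196, 195, 196, 196, 196, 196, 196]
116 [174, 171, 167, 164, 164, 164, 153, 130, 117, 131, 159, 174, 175, 175, 175, 175, 175, 175, 175, 175, 174, 172, 168, 167, 167, 166, 163, 160, 164, 179, 192, 195, 196, 196, 196, 196, 196, 196, 196, 196]
118 [178, 177, 176, 176, 176, 176, 170, 157, 144, 143, 163, 178, 180, 180, 180, 180, 180, 180, 180, 181, 180, 176, 171, 169, 170, 170, 169, 167, 171, 183, 193, 196, 196, 196, 196, 196, 196, 196, 196, 196]
120 [171, 169, 166, 165, 165, 165, 165, 165, 154, 144, 158, 172, 173, 173, 173, 174, 174, 174, 174, 174, 174, 171, 167, 166, 166, 166, 165, 164, 169, 183, 193, 196, 196, 196, 196, 196, 196, 196, 196, 196]
122 [160, 154, 147, 144, 144, 144, 144, 139, 129, 130, 149, 162, 162, 162, 163, 163, 163, 163, 163, 163, 163, 161, 159, 158, 157, 155, 153, 153, 162, 181, 194, 196, 196, 196, 196, 196, 196, 197, 197, 197]
```

Run:
```python
from h import *
import pickle
s,i=pickle.load(open("w6.pkl","rb"));im=cv2.imread("pics/w6.png")
m=mask(im,(105,130,30),(125,255,255),(222,90,243,145));c,st=cen(m);print("disc",c,st)
for p in((c[0],st[1]+st[3]/2),(265,118.4),(325,118.4),(353.5,118.4)):
    P=plane(i,p,85);print(p,P.round(2),"tool",(toolR(s).T@(P-s['eef_pos'])).round(2))
```

```text
disc [226.07586207 116.85862069] [222  97  11  40 290]
(np.float64(226.0758620689655), np.float64(117.0)) [503.28  30.44  85.  ] tool [ 90.2  -70.59 -67.79]
(265, 118.4) [532.74  34.62  85.  ] tool [ 90.21 -40.85 -66.79]
(325, 118.4) [578.06  42.63  85.  ] tool [ 90.23   5.17 -66.8 ]
(353.5, 118.4) [599.58  46.42  85.  ] tool [ 90.24  27.02 -66.79]
```

Emit:
carry_out(
  grip=[0.3,0.3,0.3,0.3,0.3],
  linear=[
    [0,0.065,0],
    [0,0.065,-0.02],
    [0,0,-0.06],
    [0,0,-0.0536],
    [0,0,0],
  ],
  turn=[0,0,0,0,0],
)

```text
t: 9.25
eef_pos: [636.4, 55.0, 174.7]
tcp_rot: [-2.115, 1.57, 2.773]
ft_force: [-0.6, 0.2, -1.1]
opening: 0.468
```

Emit:
carry_out(
  grip=[0.3,0.3,0.3,0.3,0.3],
  linear=[
    [0.04,0,0],
    [0.05,0,0],
    [0.0388,0,0],
    [0,0,0],
    [0,0,0],
  ],
  turn=[0,0,0,0,0],
)

```text
t: 9.75
eef_pos: [637.1, 52.4, 111.0]
tcp_rot: [-0.403, 1.571, -1.799]
ft_force: [-0.6, -0.1, -1.6]
opening: 0.47
```

```bash
python3 st.py
python3 - <<'E'
from cell import env,cams
from h import *
import pickle
s=env.state();go(s,np.array([599.58,46.42,110.9]),10)
i=cams.camera_info("wrist");im=cams.read_camera("wrist");cv2.imwrite("pics/w7.png",im);pickle.dump((s,i),open("w7.pkl","wb"))
cv2.imwrite("pics/w7c.png",cv2.resize(im[100:300,60:420],None,fx=2.2,fy=2.2,interpolation=cv2.INTER_CUBIC))
E
```

```text
w 44.7 Ftool [ 1.58 -0.61 -0.05] M [ 0.03 -0.06  0.08] [637.13  52.38 110.97] tooly [ 0.985  0.174 -0.   ]
pos [637.1  52.4 111. ] tooly [ 0.985  0.174 -0.   ] toolz [ 0.174 -0.985  0.   ]
d mm [  0.1 -38.   -0.7] scaled [ 0.0002 -0.076  -0.0013] turn 0.0 sc 0.0
```

View pics/w7c.png

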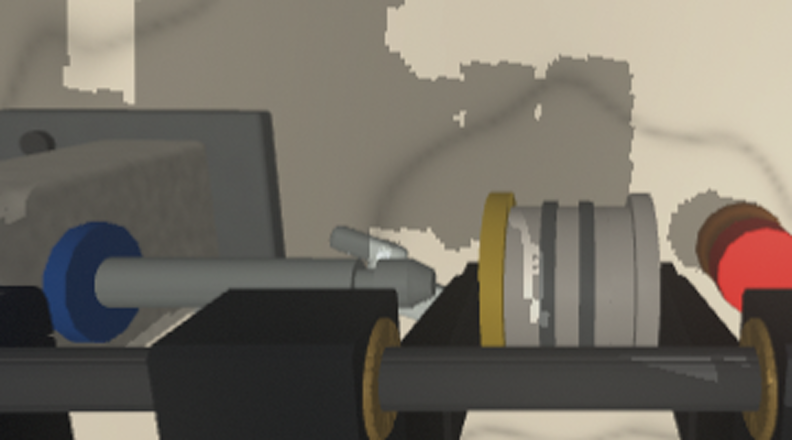

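Tube tip at crop (435,282), ring front at 481. Compared with the orange view the tube sits about 0.8 mm to the −z side, so I'll correct that and then advance.

Emit:
carry_out(
  grip=[0.3,0.3,0.3,0.3,0.3],
  linear=[
    [0,0,-0.0016],
    [0,-0.01,0],
    [0,-0.01,0],
    [0,-0.01,0],
    [0,-0.008,0],
  ],
  turn=[0,0,0,0,0],
)

```text
t: 10.3
eef_pos: [617.3, 50.8, 110.9]
tcp_rot: [0.408, 1.571, -0.987]
ft_force: [0.8, -0.3, -1.5]
opening: 0.466
```

```bash
python3 st.py
```

```text
w 44.23 Ftool [1.48 0.7  0.48] M [ 0.07 -0.02  0.13] [617.29  50.8  110.93] tooly [0.985 0.175 0.   ]
```

Emit:
carry_out(
  grip=[0.3,0.3,0.3,0.3],
  linear=[
    [0,-0.004,0],
    [0,-0.004,0],
    [0,-0.004,0],
    [0,0,0],
  ],
  turn=[0,0,0,0],
)

```text
t: 10.7
eef_pos: [611.8, 49.7, 110.7]
tcp_rot: [-0.686, 1.571, -2.081]
ft_force: [-1.0, 0.1, -0.9]
opening: 0.468
```

```bash
python3 st.py
```

```text
w 44.51 Ftool [ 0.91 -0.99 -0.26] M [ 0.04 -0.09  0.11] [611.81  49.75 110.71] tooly [ 0.985  0.175 -0.   ]
```

Emit:
carry_out(
  grip=[0.3,0.3,0.3,0.3,0.3],
  linear=[
    [0,-0.004,0],
    [0,-0.004,0],
    [0,-0.004,0],
    [0,-0.004,0],
    [0,0,0],
  ],
  turn=[0,0,0,0,0],
)

```text
t: 11.2
eef_pos: [603.9, 48.1, 110.9]
tcp_rot: [0.07, 1.57, -1.325]
ft_force: [0.7, -2.8, 2.6]
opening: 0.466
```

```bash
python3 st.py
```

```text
w 44.24 Ftool [-2.58  0.16  2.92] M [-0.03 -0.73  0.07] [603.94  48.13 110.93] tooly [0.985 0.175 0.   ]
```

Emit:
carry_out(
  grip=[0.3,0.3,0.3,0.3,0.3],
  linear=[
    [0,-0.004,0],
    [0,-0.004,0],
    [0,-0.004,0],
    [0,-0.004,0],
    [0,0,0],
  ],
  turn=[0,0,0,0,0],
)

```text
t: 11.7
eef_pos: [596.1, 46.8, 110.9]
tcp_rot: [0.515, 1.57, -0.88]
ft_force: [1.7, -4.6, 3.3]
opening: 0.468
```

```bash
python3 st.py
```

```text
w 44.47 Ftool [-3.34  0.89  4.79] M [-0.04 -1.02  0.3 ] [596.14  46.78 110.89] tooly [0.985 0.175 0.   ]
```

Emit:
carry_out(
  grip=[0.3,0.3,0.3,0.3],
  linear=[
    [-0.0006,0,0.001],
    [0,-0.003,0],
    [0,-0.003,0],
    [0,0,0],
  ],
  turn=[0,0,0,0],
)

```text
t: 12.1
eef_pos: [593.0, 46.0, 110.9]
tcp_rot: [-1.602, 1.57, -2.997]
ft_force: [1.7, -1.9, 1.6]
opening: 0.469
```

```bash
python3 st.py
```

```text
w 44.58 Ftool [-1.63  1.34  2.18] M [ 0.02 -0.52  0.3 ] [593.02  45.99 110.89] tooly [ 0.985  0.175 -0.001]
```

Emit:
carry_out(
  grip=[0.3,0.3,0.3],
  linear=[
    [0,-0.002,0],
    [0,-0.002,0],
    [0,0,0],
  ],
  turn=[0,0,0],
)

```text
t: 12.4
eef_pos: [591.2, 45.6, 111.0]
tcp_rot: [-1.534, 1.57, -2.929]
ft_force: [1.4, -1.3, 0.5]
opening: 0.467
```

```bash
python3 st.py
```

```text
w 44.4 Ftool [-0.47  1.12  1.52] M [-0.05 -0.5   0.31] [591.17  45.64 110.95] tooly [ 0.985  0.175 -0.   ]
```

Emit:
carry_out(
  grip=[0.3,0.3],
  linear=[
    [0,-0.001,0],
    [0,-0.001,0],
  ],
  turn=[0,0],
)

```text
t: 12.6
eef_pos: [590.3, 45.5, 111.0]
tcp_rot: [-1.706, 1.571, -3.101]
ft_force: [2.3, -1.4, 0.9]
opening: 0.471
```

Emit:
carry_out(
  grip=[0.3],
  linear=[
    [0,-0.001,0],
  ],
  turn=[0],
)

```text
t: 12.7
eef_pos: [589.8, 45.4, 111.0]
tcp_rot: [-1.31, 1.571, -2.705]
ft_force: [1.1, -2.1, 0.2]
opening: 0.464
```

```bash
python3 st.py
```

```text
w 44.07 Ftool [-0.19  0.72  2.21] M [-0.05 -0.41  0.39] [589.81  45.41 110.97] tooly [ 0.985  0.175 -0.   ]
```

Emit:
carry_out(
  grip=[0.3,0.3],
  linear=[
    [0,-0.001,0],
    [0,0,0],
  ],
  turn=[0,0],
)

```text
t: 12.9
eef_pos: [589.3, 45.3, 111.0]
tcp_rot: [-1.575, 1.571, -2.97]
ft_force: [2.3, -2.4, 0.6]
opening: 0.466
```

Emit:
carry_out(
  grip=[0.3,0.3],
  linear=[
    [0,-0.001,0],
    [0,0,0],
  ],
  turn=[0,0],
)

```text
t: 13.1
eef_pos: [588.9, 45.2, 111.0]
tcp_rot: [-0.178, 1.571, -1.573]
ft_force: [1.2, -1.7, -1.3]
opening: 0.466
```

```bash
python3 st.py
```

```text
w 44.24 Ftool [1.31 0.91 1.91] M [ 0.03 -0.4   0.41] [588.86  45.22 110.99] tooly [ 0.985  0.175 -0.   ]
```

Emit:
carry_out(
  grip=[0.3,0.3],
  linear=[
    [0,-0.001,0],
    [0,0,0],
  ],
  turn=[0,0],
)

```text
t: 13.3
eef_pos: [588.8, 45.2, 111.0]
tcp_rot: [1.422, 1.57, 0.027]
ft_force: [5.0, 0.1, -2.7]
opening: 0.467
```

Emit:
carry_out(
  grip=[0.3,0.3],
  linear=[
    [0,-0.001,0],
    [0,0,0],
  ],
  turn=[0,0],
)

```text
t: 13.5
eef_pos: [588.7, 45.2, 111.1]
tcp_rot: [1.459, 1.569, 0.064]
ft_force: [8.2, 0.7, -3.5]
opening: 0.468
```

```bash
python3 st.py
```

```text
w 44.44 Ftool [3.55 8.16 0.78] M [-0.01 -0.22  1.47] [588.71  45.18 111.06] tooly [0.985 0.175 0.002]
```

Firm stop at TCP x ≈ 588.8, about 4 N per 0.5 mm. Now up to 12 N or so and hold.

Emit:
carry_out(
  grip=[0.3,0.3],
  linear=[
    [0,-0.001,0],
    [0,0,0],
  ],
  turn=[0,0],
)

```text
t: 13.7
eef_pos: [588.6, 45.1, 111.1]
tcp_rot: [1.476, 1.568, 0.081]
ft_force: [8.9, 1.6, -5.4]
opening: 0.464
```

```bash
python3 st.py
```

```text
w 44.1 Ftool [ 5.46  9.04 -0.01] M [ 0.03 -0.14  1.88] [588.63  45.13 111.07] tooly [0.985 0.175 0.003]
```

Emit:
carry_out(
  grip=[0.3,0.3],
  linear=[
    [0,-0.0012,0],
    [0,0,0],
  ],
  turn=[0,0],
)

```text
t: 13.9
eef_pos: [588.6, 45.1, 111.2]
tcp_rot: [1.48, 1.567, 0.084]
ft_force: [11.2, 1.7, -5.7]
opening: 0.468
```

```bash
python3 st.py
```

```text
w 44.49 Ftool [ 5.7  11.29  0.33] M [-0.04 -0.14  2.32] [588.58  45.1  111.16] tooly [0.985 0.175 0.004]
```

Emit:
carry_out(
  grip=[0.3,0.3,0.3],
  linear=[
    [0,-0.0006,0],
    [0,0,0],
    [0,0,0],
  ],
  turn=[0,0,0],
)

```text
t: 14.2
eef_pos: [588.5, 45.1, 111.2]
tcp_rot: [1.48, 1.566, 0.085]
ft_force: [12.3, 2.6, -6.8]
opening: 0.466
```

Emit:
carry_out(
  grip=[0.3,0.3,0.3],
  linear=[
    [0,0,0],
    [0,0,0],
    [0,0,0],
  ],
  turn=[0,0,0],
)

```text
t: 14.5
eef_pos: [588.5, 45.1, 111.2]
tcp_rot: [1.476, 1.566, 0.081]
ft_force: [11.7, 2.2, -7.5]
opening: 0.465
```

```bash
python3 st.py
```

```text
w 44.18 Ftool [ 7.53 11.86 -0.15] M [ 0.04 -0.06  2.58] [588.53  45.11 111.17] tooly [0.985 0.175 0.005]
```

Seated: about 12 N held for 0.6 s. Releasing now, with the TCP following so that the flange finger keeps the filter home while the ring springs out.

Emit:
carry_out(
  grip=[0.06,0.04,0.04],
  linear=[
    [0,0,0],
    [0,0,0],
    [0,0,0],
  ],
  turn=[0,0,0],
)

```text
t: 14.8
eef_pos: [588.1, 45.1, 111.1]
tcp_rot: [1.478, 1.567, 0.083]
ft_force: [10.7, 1.3, -6.8]
opening: 0.481
```

```bash
python3 st.py
```

```text
w 45.66 Ftool [ 6.88 10.79  0.56] M [-0.03 -0.08  2.07] [588.07  45.06 111.1 ] tooly [0.985 0.175 0.004]
```

Emit:
carry_out(
  grip=[0.015,-0.01,-0.01],
  linear=[
    [0,-0.001,0],
    [0,-0.0012,0],
    [0,0,0],
  ],
  turn=[0,0,0],
)

```text
t: 15.1
eef_pos: [586.9, 44.9, 111.1]
tcp_rot: [1.493, 1.567, 0.097]
ft_force: [8.9, 1.7, -5.1]
opening: 0.509
```

```bash
python3 st.py
```

```text
w 48.34 Ftool [ 5.15  9.04 -0.12] M [-0.01 -0.09  2.04] [586.89  44.87 111.14] tooly [0.985 0.175 0.003]
```

Emit:
carry_out(
  grip=[-0.04,-0.07,-0.07],
  linear=[
    [0,-0.0014,0],
    [0,-0.0014,0],
    [0,0,0],
  ],
  turn=[0,0,0],
)

```text
t: 15.4
eef_pos: [585.4, 44.6, 111.5]
tcp_rot: [1.457, 1.567, 0.062]
ft_force: [7.4, 0.7, -0.4]
opening: 0.536
```

```bash
python3 st.py
```

```text
w 50.97 Ftool [0.43 7.39 0.64] M [-0.04 -0.07  1.56] [585.36  44.57 111.5 ] tooly [0.985 0.175 0.003]
```

Emit:
carry_out(
  grip=[-0.1,-0.13,-0.13],
  linear=[
    [0,-0.0014,0],
    [0,-0.0014,0],
    [0,0,0],
  ],
  turn=[0,0,0],
)

```text
t: 15.7
eef_pos: [583.9, 44.3, 111.6]
tcp_rot: [1.451, 1.568, 0.056]
ft_force: [6.4, 0.1, 0.4]
opening: 0.567
```

```bash
python3 st.py
```

```text
w 53.9 Ftool [-0.33  6.3   1.04] M [ 0.01 -0.06  1.49] [583.91  44.3  111.56] tooly [0.985 0.175 0.003]
```

Emit:
carry_out(
  grip=[-0.3,-0.43,-0.43,-0.43],
  linear=[
    [0,0.002,0],
    [0,0.002,0],
    [0,0,0],
    [0,0,0],
  ],
  turn=[0,0,0,0],
)

```text
t: 16.1
eef_pos: [584.3, 44.5, 110.8]
tcp_rot: [-1.68, 1.57, -3.075]
ft_force: [0.6, -0.4, -0.0]
opening: 0.713
```

Emit:
carry_out(
  grip=[-0.43,-0.43,-0.43,-0.43],
  linear=[
    [-0.04,0,0],
    [-0.08,0,0],
    [-0.04,0,0.1],
    [0,0,0],
  ],
  turn=[0,0,0,0],
)

```text
t: 16.5
eef_pos: [594.4, -4.4, 192.3]
tcp_rot: [1.123, 1.566, -0.274]
ft_force: [-0.2, 0.4, 0.0]
opening: 0.714
```

```bash
python3 st.py
python3 - <<'E'
from cell import env,cams
from h import *
import pickle
s=env.state();i=cams.camera_info("wrist");im=cams.read_camera("wrist");cv2.imwrite("pics/w8.png",im);pickle.dump((s,i),open("w8.pkl","wb"))
cv2.imwrite("pics/w8c.png",cv2.resize(im[40:220,160:440],None,fx=2.8,fy=2.8,interpolation=cv2.INTER_CUBIC))
E
```

```text
w 67.83 Ftool [-0.01 -0.09 -0.47] M [ 0.   -0.06  0.08] [594.37  -4.45 192.35] tooly [0.985 0.173 0.005]
```

View pics/w8c.png

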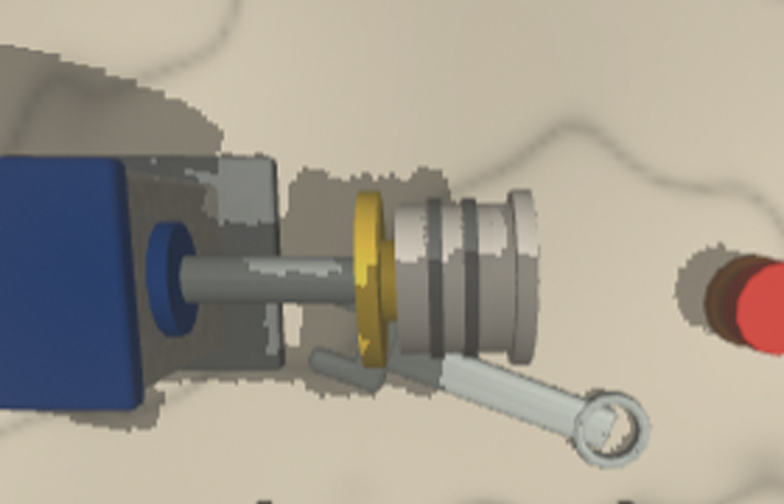

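The filter is on the blue tube with a clear gap between ring (354–384) and capsule (396). I'll check the ring-to-flange length numerically.

Run:
```python
from h import *
import pickle
def L(n,ul,ur,v):
    s,i=pickle.load(open(n+".pkl","rb"));a=plane(i,(ul,v),111);b=plane(i,(ur,v),111);return np.linalg.norm(a-b),a,b
print("now",L("w8",160+354/2.8,160+540/2.8,40+278/2.8));print("orange locked",L("w2",286,355.4,187))
im=cv2.imread("pics/w8.png");m=mask(im,(20,110,40),(34,255,255),(280,100,305,175));ys,xs=np.nonzero(m)
print("ring cols",xs.min(),xs.max()+1,"rows",ys.min(),ys.max()+1)
g=cv2.cvtColor(im,cv2.COLOR_BGR2GRAY)
for r in(130,139,148):print(g[r,343:360].tolist())
```

```text
now (np.float64(49.88804863011944), array([562.35060138,  42.11790745, 111.        ]), array([611.48912478,  50.7331796 , 111.        ]))
orange locked (np.float64(49.19869805082345), array([ 553.07196018, -190.92942008,  111.        ]), array([ 600.4079157 , -204.33908844,  111.        ]))
ring cols 286 302 rows 109 171
[133, 110, 168, 175, 174, 174, 198, 199, 199, 162, 187, 189, 190, 190, 190, 190, 190]
[135, 111, 130, 133, 133, 134, 133, 135, 134, 161, 189, 191, 191, 191, 191, 192, 191]
[127, 99, 123, 128, 128, 129, 129, 129, 128, 157, 189, 192, 192, 192, 193, 192, 193]
```

```bash
python3 -c "
from cell import env
print(env.state()['t'],env.job_done())"
```

```text
the job is handed in; nothing more can be done
16.55 None
```

The filter is off the orange stand and locked home on the blue tube, and I handed the job in at t = 16.55 s.

- **Removal:** I pressed the ring fully in, to a 44.6 mm pinch, with under 1 N along the joint at each reading. Pulling then read about 3 N at most along the joint.
- **Seating:** The stop was felt at about TCP x = 588.8. I pushed with 11–12.5 N for about 0.6 s. The highest axial reading was about 12.5 N.
- **Release:** I opened the fingers while keeping the flange finger against the filter, with the push easing from 11 to 6 N. The gripper then lifted clear.

**Last checks**
- The ring face to flange end measures 49.9 mm, where 50 is out and 45 is pressed in, so the ring is out.
- The flange end is at x = 611.5 against 611.4 expected for fully home.
- Wrist force was about 0 after letting go, so the robot is touching nothing.
- The nearby spanner and jar look untouched in the last picture. The other things were not looked at again at the end.
- I did not tug on the joint to test the lock.

One reading disagreed: the axis height from the two wrist views came out at about 104 mm, because they were too close together to be reliable. The scene and side cameras gave 84–87 mm, so I used 85 mm, and the fit bore that out.

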